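# Clip the storage box shut

### The arm

A 6-joint arm with a two-finger parallel gripper is mounted at the origin on a cart in front of the work surface, level with it; the furniture and walls round the work are solid. World frame = base frame: x ahead of the robot, y to its left, z up, the work surface at z = 0. Lengths are in m, angles in degrees, forces in N, time in s.
With the tool pointing down it reaches from about 0.325 to 0.775 m from the base axis. Payload 5.5 kg.
Tool frame: the origin (TCP) lies at the centre of the arm's flange, where the gripper is bolted on; the fingertips stand 182 mm ahead of it and the grasp point (between the pads) lies 163 mm ahead of it; z points along the fingers, y is the line along which they close (so a half turn about z gives the same grasp; the last joint's range is limited). The gripper opens to 88 mm and grips with 3 to 60 N. Pads are 20 mm wide; open, the fingers measure 115 mm over their backs; the gripper's body (75 mm by 178 mm) begins 61 mm behind the grasp point.
Start: joints at [60.636, 5.22, 70.514, -0, 104.267, -3.249], TCP at [0.264, 0.539, 0.405] pointing down, gripper open.
Joint ranges: [-164.24, 164.24], [-49.07, 125.15], [9.68, 141.18], [-86.29, 266.29], [3.28, 154.24], [-151.56, 151.56]. Speed limits (degrees/s): [147.25, 147.25, 172.46, 180, 180, 180].

### API

Orientations are given as [roll, pitch, yaw] about the fixed x, y, z axes, in that order (R = Rz(yaw) Ry(pitch) Rx(roll)).
In Python, from station import r gives the robot as it stands. The module is installed in compiled form; this text tells all that it offers. Calls block until the motion is done:
- r.reach(position, orientation): joint-space move of the TCP to a pose.
- r.servo_line(position, rotation=None, speed=0.15): straight line of the TCP; rotation=None keeps the orientation; speed is the mean speed in m/s.
- r.move_joints(angles): joint-space move.
- r.let_go() and r.grab(squeeze=None): open the fingers fully, or close them until they stop; squeeze is the grip in N (None keeps the last).
- r.wait(seconds).
- r.inverse_kinematics(position, orientation): joint angles nearest the present ones, or None.
- r.sense(): the state.
- r.snapshot(name): name is "scene" or "side" or "wrist"; returns a dict with "frame" (384x512x3 uint8, red, green, blue), "fx", "fy", "cx", "cy" (pixels), "R" (3x3) and "t" (3): a world point X has camera coordinates R X + t. Camera axes: x right, y down, z forward; pixel columns grow to the right and rows downward; lengths in m; the calibration is good to about 2 mm. A picture is of the moment at which its call begins. There is no depth.
A pose or a line that the arm cannot do raises r.IKError and nothing moves.
- r.hand_in(): hands the job in; it is judged then, once.
The state is a dict: "clock": time; "joints": joint angles; "joint_vel": joint speeds; "joint_torque": joint torques, N m; "tcp_pos": TCP position; "orientation": TCP orientation; "contact_force": force on the tool from outside, world axes, zero at the start; "torque": the same for the moment, N m; "opening": finger opening in m; "gripper_force": force on a finger pad.
Only numpy, scipy, OpenCV 4.12 (cv2) and the standard library are available. Lean on these libraries where they do the work, as an engineer would, in place of code of your own. Each camera call takes 0.05 s, during which the arm holds its last target. There are 200 camera calls.

### The job

The clear storage box with the spare label rolls has its lid on, but the four locking flaps around the lid's rim stand out. Press every flap down and in with the fingertips until it clicks shut against the side of the box, so that the rolls stay clean and dry. Grasp and lift nothing, keep the box standing about where it is, and leave the stamp, the thread spool and the tape measure beside it alone.

Things in the scene. Friction and masses are not known exactly. Their poses are not given: they have to be found in the camera images.
- clip_box: clear plastic box (108 x 152 mm) with a white lid on, about 1.2 kg, loose on rubber feet; slides if pushed sideways with over 7 N or so. Origin: centre of its underside; x toward its far long side, y toward its left short side, z up. Lid 117 x 161 mm, top at z = 77 mm, raised panel at 79 mm. A flap hangs on each of the lid's edges: 28 mm long, 2.5 mm thick, with a round bead (6 mm) along the free edge
- flap_near (a joint): flap 90 mm wide, middle of its hinge line at x = -59 mm in the box's frame. Hinge 75 mm above the box's underside. rad: 0 = hanging upright against the side, 1.57 = sticking out level; starts 1.1 to 1.6, clicked shut it rests at 0.02 to 0.06
- flap_far (a joint): flap 90 mm wide, middle of its hinge line at x = +59 mm in the box's frame. Hinge 75 mm above the box's underside. rad: 0 = hanging upright against the side, 1.57 = sticking out level; starts 1.1 to 1.6, clicked shut it rests at 0.02 to 0.06
- flap_left (a joint): flap 62 mm wide, middle of its hinge line at y = +81 mm in the box's frame. Hinge 75 mm above the box's underside. rad: 0 = hanging upright against the side, 1.57 = sticking out level; starts 1.1 to 1.6, clicked shut it rests at 0.02 to 0.06
- flap_right (a joint): flap 62 mm wide, middle of its hinge line at y = -81 mm in the box's frame. Hinge 75 mm above the box's underside. rad: 0 = hanging upright against the side, 1.57 = sticking out level; starts 1.1 to 1.6, clicked shut it rests at 0.02 to 0.06
- flap_near_edge (a point): middle of the bead at the free edge of the flap at x = -59 mm, 25 mm from its hinge; moves with the flap. Every flap swings almost freely down to 0.35 rad; there its bead meets a sprung catch on the box side
- flap_far_edge (a point): middle of the bead at the free edge of the flap at x = +59 mm, 25 mm from its hinge; moves with the flap. Pushing a flap from 0.35 rad inward with about 3 to 5 N near its bead takes it over the catch at about 0.2 rad, and it stays shut; let go before, it swings out again
- flap_left_edge (a point): middle of the bead at the free edge of the flap at y = +81 mm, 25 mm from its hinge; moves with the flap. The catch is a clear rib 66 mm (long sides) or 38 mm (short sides) long, its top 50 mm above the bench, standing out to 10 mm from the hinge line; a fingertip that folds the flap down and in stays above it, about 20 mm below the hinge
- flap_right_edge (a point): middle of the bead at the free edge of the flap at y = -81 mm, 25 mm from its hinge; moves with the flap
- rubber_stamp: bystander: wooden-handled stamp 27x52 mm, 77 mm tall, standing beside the box; origin at its underside
- thread_spool: bystander: thread spool 31 mm across, 60 mm tall, standing beside the box; origin at its underside
- tape_measure: bystander: tape measure 68x71 mm, 35 mm tall, lying beside the box; origin at its underside

How it is judged (in metres and radians):
At the end, for the whole second after the job is handed in: All four flaps are clicked shut (each hinge under 0.12 rad), the box stands level and at rest on the bench within 50 mm of where it was, and the stamp, spool and tape measure are within 25 mm of where they were (value of joint each of flap_near, flap_far, flap_left, flap_right below 0.12 rad and linear speed of clip_box below 0.01 m/s and angle between clip_box's own z axis and vertical below 0.05 rad and height (world z) of clip_box below 0.005 m and distance of clip_box from where it was at the start of the episode below 0.05 m and distance of each of rubber_stamp, thread_spool, tape_measure from where it was at the start of the episode below 0.025 m); the robot touches nothing.
It fails at once if the box is lifted off the bench (by more than 15 mm) or tipped up (by more than 0.2 rad) (height (world z) of clip_box above 0.015 m or angle between clip_box's own z axis and vertical above 0.2 rad).
It fails at once if the box is shoved away (by more than 80 mm) (distance of clip_box from where it was at the start of the episode above 0.08 m).
It fails at once if the stamp is moved or knocked over (distance of rubber_stamp from where it was at the start of the episode above 0.025 m or angle between rubber_stamp's own z axis and vertical above 0.5 rad).
It fails at once if the thread spool is moved or knocked over (distance of thread_spool from where it was at the start of the episode above 0.025 m or angle between thread_spool's own z axis and vertical above 0.5 rad).
It fails at once if the tape measure is moved (distance of tape_measure from where it was at the start of the episode above 0.025 m).
It also fails if it takes over 70 s, if anything falls off the work surface, if the arm or the gripper's body presses on something with over 40 N, if the wrist force passes 120 N, or if a joint passes its speed limit or range.

## Working session

There is one attempt and no reset: what is moved stays moved. The work goes in short steps, each a Python script; the robot and the scene stay as the last script left them, time stands still between calls to the robot, and variables do not carry over. Pictures are saved under pics/ and viewed, at most 10 in all, crops included, and the job is handed in when it is done.

```bash
mkdir -p pics; python3 - <<'E'
from station import r
import cv2,pickle
d={}
for n in("scene","side","wrist"):
    s=r.snapshot(n);d[n]=s
    cv2.imwrite(f"pics/{n}0.png",cv2.resize(s["frame"][:,:,::-1],(800,600),interpolation=cv2.INTER_CUBIC))
    print(n,s["fx"],s["cx"],s["cy"],s["R"],s["t"])
pickle.dump(d,open("d0.pkl","wb"))
print(r.sense())
E
```

```text
scene 476.89448160418715 256.6758975317313 183.25240675960373 [[ 0.54152672 -0.84064405 -0.00814848]
 [-0.48927932 -0.30727275 -0.81620414]
 [ 0.68363335  0.44598324 -0.57770615]] [-0.32956872  0.34905737  0.69734831]
side 415.07609008099064 256.1915693497811 187.372022598144 [[ 0.98270313 -0.18482139 -0.01164526]
 [-0.13417892 -0.6672735  -0.73262685]
 [ 0.12763454  0.72151724 -0.68053089]] [-0.56565211  0.13500094  0.85576982]
wrist 283.492692926903 258.90062671582785 195.26370517188428 [[ 0.43999978  0.8979946  -0.00242713]
 [ 0.87166733 -0.42644711  0.24153452]
 [ 0.21586166 -0.10839078 -0.97038919]] [-0.60082798 -0.02893106  0.38981549]
{'clock': 0.15, 'joints': array([ 6.06349582e+01,  5.25329713e+00,  7.05666363e+01, -3.39292181e-04,
        1.04267223e+02, -3.24857437e+00]), 'joint_vel': array([-0.04779916, -0.07469485, -0.18014249, -0.09473353,  0.02596524,
       -0.02166917]), 'joint_torque': array([ 1.58813415e-03, -4.47041845e+01, -4.06910384e+01,  6.98914519e-02,
        2.74199538e-02, -9.81380549e-05]), 'tcp_pos': array([0.26414188, 0.53877895, 0.40375943]), 'orientation': array([-1.79912965e+02, -4.61055519e-03,  1.53883446e+02]), 'contact_force': array([-0.17652773,  0.71390872, -0.81140831]), 'torque': array([ 0.00552159, -0.00415086, -0.05393508]), 'gripper_force': 0.0, 'opening': 0.08799967635044063}
```

View pics/scene0.png

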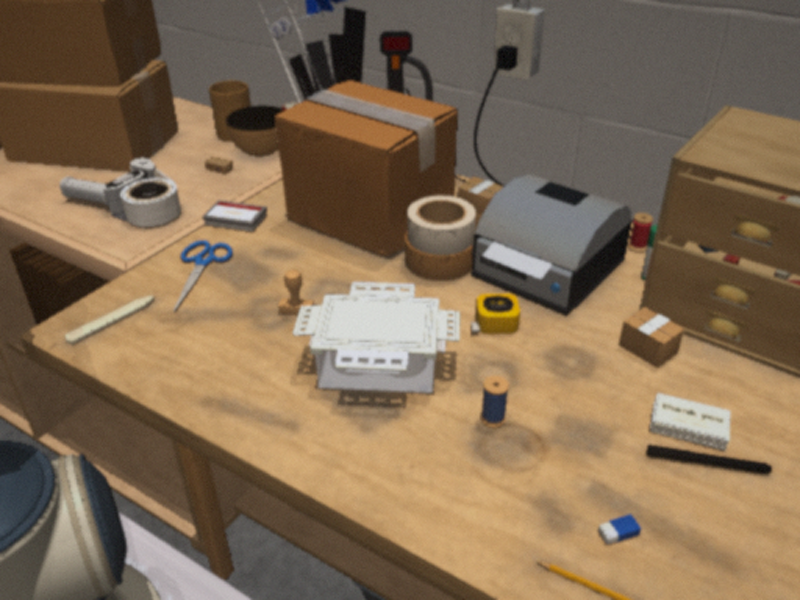

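View pics/side0.png

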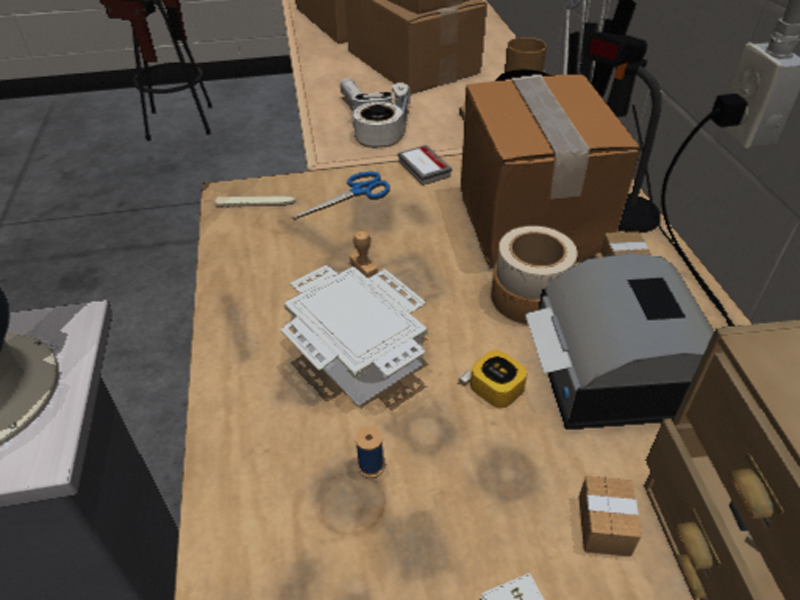

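The scene view shows the box at about (380,335) with all four flaps out. The stamp is at (293,290), the spool at (494,400) and the tape at (497,313). The side view shows the box at (355,325). I'll enlarge both to read the corners.

```bash
python3 - <<'E'
import cv2,pickle,numpy as np
d=pickle.load(open("d0.pkl","rb"))
for n,(u,v,w,h) in {"scene":(170,165,133,100),"side":(170,145,133,120)}.items():
    f=d[n]["frame"][v:v+h,u:u+w,::-1]; k=6 if n=="scene" else 5
    cv2.imwrite(f"pics/{n}1.png",cv2.resize(f,None,fx=k,fy=k,interpolation=cv2.INTER_CUBIC))
E
```

```text
(no output)
```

View pics/scene1.png

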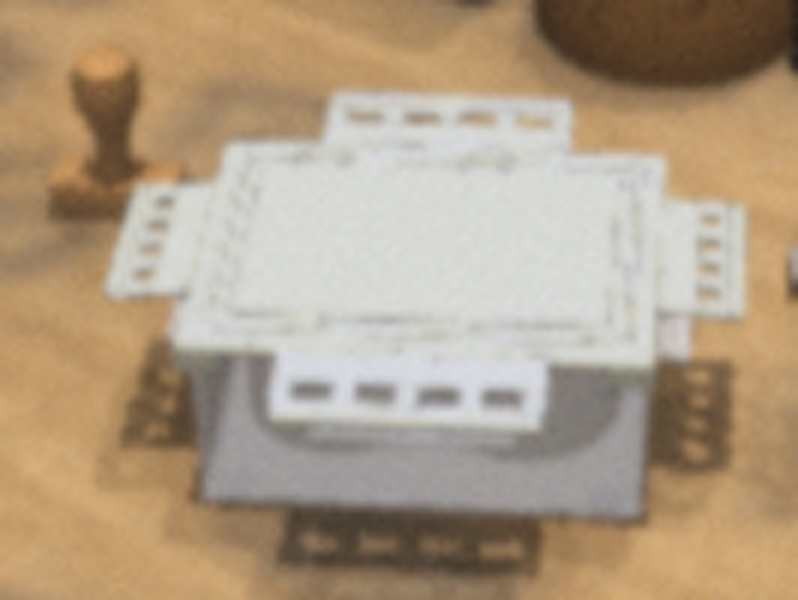

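View pics/side1.png

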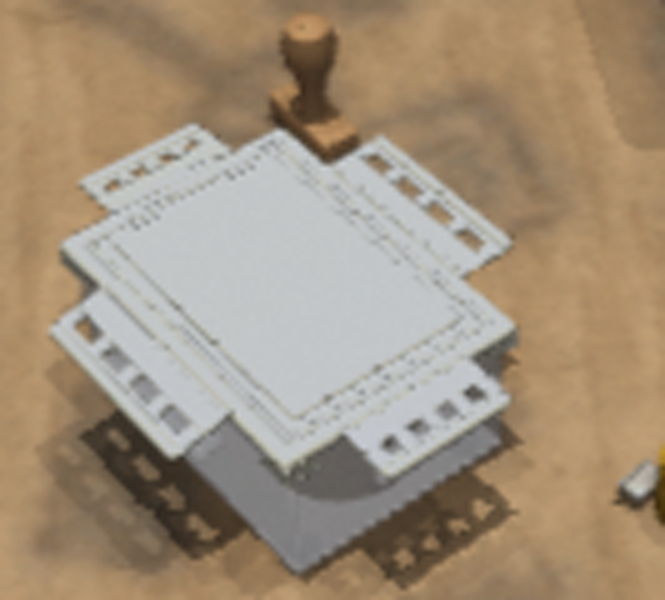

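The crops give the lid corners. In the scene crop they are at (177,340), (232,143), (664,160) and (655,360). In the side crop they are at (63,245), (280,132), (517,330) and (290,470). The flap free edges are also readable, so I'll fit the pose and angles.

```bash
cat > fit.py <<'E'
import pickle,numpy as np
from scipy.optimize import least_squares
d=pickle.load(open("d0.pkl","rb"))
def proj(n,X):
    s=d[n];c=s["R"]@X+s["t"];return np.array([s["fx"]*c[0]/c[2]+s["cx"],s["fy"]*c[1]/c[2]+s["cy"]])
def px(n,u,v):
    k,o=(6,(170,165)) if n=="scene" else (5,(170,145))
    return np.array([o[0]+(u+.5)/k-.5,o[1]+(v+.5)/k-.5])
def ray(n,uv,z):
    s=d[n];v=s["R"].T@np.array([(uv[0]-s["cx"])/s["fx"],(uv[1]-s["cy"])/s["fy"],1]);o=-s["R"].T@s["t"];return o+v*(z-o[2])/v[2]
C=[(-.0585,.0805),(.0585,.0805),(.0585,-.0805),(-.0585,-.0805)]
corn={"scene":[(177,340),(232,143),(664,160),(655,360)],"side":[(63,245),(280,132),(517,330),(290,470)]}
# flap corners: far, near, left, right
fl={"scene":[(330,93),(572,100),(275,420),(545,430),(137,185),(108,293),(745,205),(742,318)],
"side":[(380,137),(512,243),(55,328),(180,460),(195,127),(82,187),(510,400),(385,475)]}
def flap(i,a):
    f,j=divmod(i,2);sgn=1 if j==0 else -1
    out=.028*np.sin(a[f]);z=.075-.028*np.cos(a[f])
    return [(.059+out,.045*sgn,z),(-.059-out,.045*sgn,z),(.031*sgn,.081+out,z),(.031*sgn,-.081-out,z)][f]
def W(p,q):
    c,s=np.cos(p[2]),np.sin(p[2]);return np.array([p[0]+c*q[0]-s*q[1],p[1]+s*q[0]+c*q[1],q[2]])
def res(p):
    e=[]
    for n in corn:
        off=p[7:9] if n=="scene" else p[9:11]
        for q,u in zip(C,corn[n]): e.append(proj(n,W(p,(*q,.077)))+off-px(n,*u))
        for i,u in enumerate(fl[n]): e.append(.5*(proj(n,W(p,flap(i,p[3:7])))+off-px(n,*u)))
    return np.concatenate(e+[p[7:]*1.])
if __name__=="__main__":
    m=[ray(n,px(n,*np.mean(corn[n],0)),.077) for n in corn];print("centres",m)
    a=ray("scene",px("scene",*corn["scene"][0]),.077);b=ray("scene",px("scene",*corn["scene"][1]),.077)
    s=least_squares(res,[*m[0][:2],np.arctan2(b[1]-a[1],b[0]-a[0]),1.4,1.4,1.4,1.4,0,0,0,0],loss="soft_l1")
    p=s.x;print("pose",p[:2],np.degrees(p[2]),"far near left right",p[3:7],p[7:],"rms",np.sqrt(np.mean(res(p)**2)))
    for n in corn: print(n,np.round([proj(n,W(p,(*q,.077)))-px(n,*u) for q,u in zip(C,corn[n])],1).tolist())
    S=lambda u:np.array(u)*.64
    P={}
    for nm,z,a,b in (("stamp",.077,px("scene",107,55),px("side",308,20)),("spool",.06,S((496,382)),S((369,437))),("tape",.035,S((498,302)),S((499,370)))):
        A,B=ray("scene",a,z),ray("side",b,z);M=(A+B)/2;c,s_=np.cos(p[2]),np.sin(p[2]);D=M[:2]-p[:2]
        print(nm,A[:2],B[:2],"box frame",c*D[0]+s_*D[1],-s_*D[0]+c*D[1])
E
python3 fit.py
```

```text
centres [array([ 0.50598172, -0.02974464,  0.077     ]), array([ 0.50996794, -0.03377056,  0.077     ])]
pose [ 0.51012776 -0.02643989] 28.782013163062857 far near left right [1.73730566 1.43569096 1.54902498 1.64275943] [ 0.06978068  0.59786676 -0.13287027  0.60030009] rms 0.5273788075056021
scene [[-0.9, 0.1], [-1.0, -1.4], [0.8, -1.7], [0.6, -0.0]]
side [[-0.9, -0.7], [0.7, -1.5], [1.2, -1.2], [-0.5, -0.3]]
stamp [0.53973243 0.14240128] [0.54394157 0.14524718] box frame 0.10977033625402331 0.13396201324775078
spool [ 0.50334788 -0.20698514] [ 0.50148937 -0.20745034] box frame -0.09379738950441886 -0.15473238685529458
tape [ 0.68391144 -0.1206453 ] [ 0.68189048 -0.12157644] box frame 0.10584638164515922 -0.16616171205240504
```

```bash
sed -i 's/,loss="soft_l1")/,loss="soft_l1",bounds=([-2]*3+[1.05]*4+[-9]*4,[2]*3+[1.62]*4+[9]*4))\n    np.save("pose.npy",s.x[:3])/' fit.py; python3 fit.py | sed -n 2,4p
cat > press.py <<'E'
import numpy as np
from station import r
x,y,th=np.load("pose.npy")
H={"near":(-1,0,.059),"far":(1,0,.059),"left":(0,1,.081),"right":(0,-1,.081)}
def press(name,fmax=7.5,zt=.056,dend=-.003):
    ux,uy,hd=H[name];c,s=np.cos(th),np.sin(th)
    out=np.array([c*ux-s*uy,s*ux+c*uy])
    yaw=np.degrees(th)+(0 if ux else 90)
    P=lambda d,z:[*(np.array([x,y])+out*(hd+d+.010)),z+.182]
    r.reach(P(.014,.125),[180,0,yaw]); r.wait(.2)
    f0=r.sense()["contact_force"]
    r.servo_line(P(.014,.085),speed=.1); r.servo_line(P(.014,zt),speed=.05)
    log=[]
    for d in np.arange(.012,dend-1e-6,-.001):
        r.servo_line(P(d,zt),speed=.02)
        q=r.sense();f=q["contact_force"]-f0;F=f[:2]@out
        log.append((round(d*1e3),round(F,1),round(f[2],1)))
        if F>fmax: break
    r.servo_line(P(.016,zt),speed=.08); r.servo_line(P(.016,.125),speed=.15)
    print(name,log,"t",r.sense()["clock"])
E
python3 - <<'E'
from station import r
from press import *
r.grab(5); print(r.sense()["opening"],r.sense()["clock"])
press("near")
import cv2
s=r.snapshot("side");cv2.imwrite("pics/side2.png",cv2.resize(s["frame"][110:300,120:370,::-1],None,fx=3,fy=3))
E
```

```text
pose [ 0.51016189 -0.02630099] 28.848638384839383 far near left right [1.62       1.41747421 1.53600884 1.62      ] [ 0.09873815  0.45483895 -0.15577309  0.50722085] rms 0.5486564037246533
scene [[-0.9, 0.1], [-1.0, -1.4], [0.7, -1.7], [0.5, -0.1]]
side [[-0.9, -0.7], [0.7, -1.6], [1.2, -1.3], [-0.4, -0.3]]
0.00042763256223759 1.4917
near [(12, np.float64(1.8), np.float64(-0.5)), (11, np.float64(4.7), np.float64(-0.3)), (10, np.float64(4.8), np.float64(-1.8)), (9, np.float64(4.7), np.float64(-2.4)), (8, np.float64(3.3), np.float64(-1.1)), (7, np.float64(1.0), np.float64(-0.8)), (6, np.float64(1.3), np.float64(-0.1)), (5, np.float64(2.9), np.float64(1.8)), (4, np.float64(7.9), np.float64(4.4))] t 8.4083
```

View pics/side2.png

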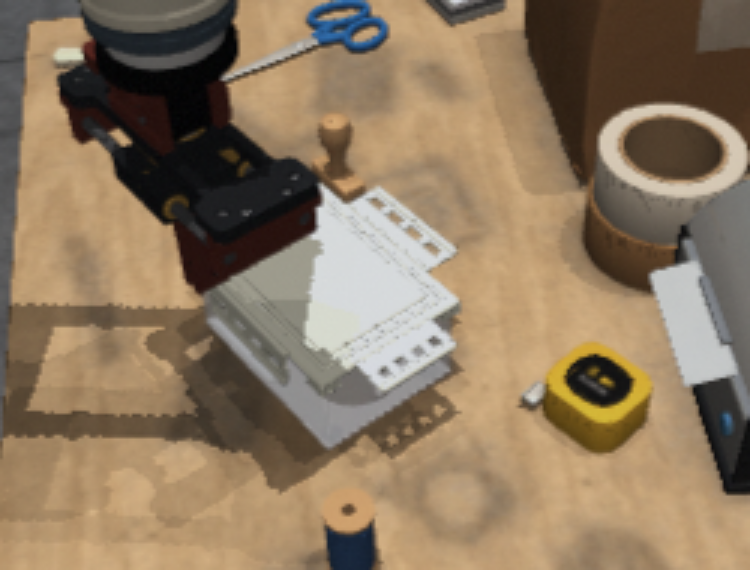

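The near flap snapped shut: the force peaked at 4.8 N and dropped before hitting the stop, and the picture shows the flap flat against the side at (255,345). I'll do the rest with a little more inward range.

```bash
sed -i 's/dend=-.003/dend=-.008/' press.py; python3 - <<'E'
from press import *
import cv2
for n in("left","far","right"): press(n)
r.reach([.35,.3,.4],[180,0,120])
a=r.snapshot("scene")["frame"];b=r.snapshot("side")["frame"]
k=lambda f,u,v:cv2.resize(f[v:v+150,u:u+130,::-1],None,fx=3,fy=3,interpolation=cv2.INTER_CUBIC)
cv2.imwrite("pics/end.png",cv2.hconcat([k(a,175,155),k(b,170,140)]))
print(r.sense()["clock"])
E
```

```text
left [(12, np.float64(-0.3), np.float64(-0.8)), (11, np.float64(2.0), np.float64(-0.9)), (10, np.float64(4.9), np.float64(-1.4)), (9, np.float64(4.5), np.float64(-1.8)), (8, np.float64(4.3), np.float64(-1.8)), (7, np.float64(2.1), np.float64(-2.4)), (6, np.float64(0.4), np.float64(-0.7)), (5, np.float64(1.3), np.float64(-0.2)), (4, np.float64(3.2), np.float64(2.2)), (3, np.float64(8.1), np.float64(2.6))] t 14.5167
far [(12, np.float64(-0.2), np.float64(0.3)), (11, np.float64(-0.2), np.float64(-0.8)), (10, np.float64(-0.3), np.float64(-0.8)), (9, np.float64(3.3), np.float64(-0.2)), (8, np.float64(5.3), np.float64(-2.0)), (7, np.float64(5.2), np.float64(-3.0)), (6, np.float64(5.1), np.float64(-2.9)), (5, np.float64(2.0), np.float64(-0.8)), (4, np.float64(-0.6), np.float64(-0.5)), (3, np.float64(0.3), np.float64(-1.4)), (2, np.float64(4.1), np.float64(-2.5)), (1, np.float64(6.6), np.float64(-2.1)), (0, np.float64(7.0), np.float64(-0.3)), (-1, np.float64(9.6), np.float64(0.1))] t 21.7917
right [(12, np.float64(1.1), np.float64(-0.8)), (11, np.float64(1.9), np.float64(-0.5)), (10, np.float64(1.9), np.float64(-0.5)), (9, np.float64(6.1), np.float64(-1.7)), (8, np.float64(5.1), np.float64(-1.6)), (7, np.float64(5.3), np.float64(-3.9)), (6, np.float64(3.4), np.float64(-1.3)), (5, np.float64(0.7), np.float64(-0.5)), (4, np.float64(0.2), np.float64(-0.5)), (3, np.float64(2.5), np.float64(-1.5)), (2, np.float64(5.7), np.float64(-3.0)), (1, np.float64(8.3), np.float64(-2.0))] t 28.8083
30.6583
```

View pics/end.png

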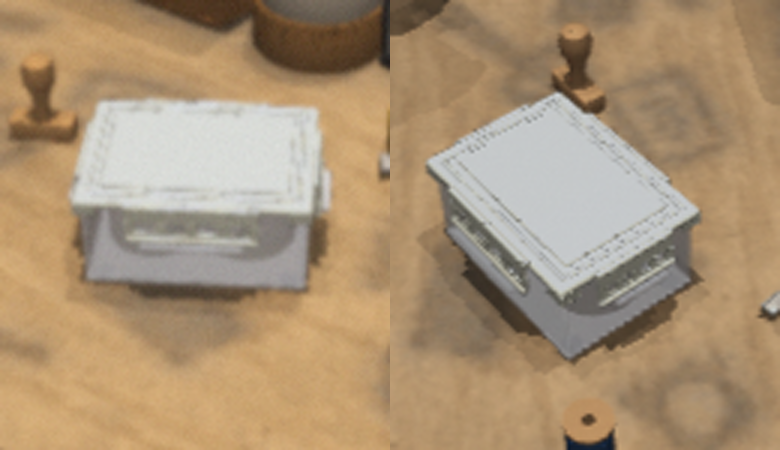

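In both views no flap stands out. Near is shut at (190,238) in the left panel and right is shut at (640,275) in the right panel. All four force traces show the click, and the bystanders are unmoved.

```bash
python3 -c "
from station import r
print(r.hand_in())"
```

```text
the job is handed in; nothing more can be done
None
```

I pressed all four flaps until they clicked shut and handed the job in at about 31 s; the final pictures show no flap standing out, and the box, stamp, spool and tape measure about where they were (no verdict was returned).

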